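# Build the tongue-cutting stack on a spindle moulder

### The job

Set up the spindle moulder to cut the tongue on the gate boards: onto its upright spindle put first the red straight cutter, then the brass spacer ring, then the blue V cutter, and last the plain silver collar, each the same way up as it lies now, centred on the spindle and flat on the one below. Leave the black spacer ring, the guide bearing with the green seal and the dark hexagon lock nut where they lie; nobody needs the nut run on yet.

Things in the scene. Friction and masses are not known exactly. Their poses are not given: they have to be found in the camera images.
- moulder: Spindle moulder, fixed in the bench: grey iron table plate, top 20 mm above the bench, with an upright spindle. Origin on the spindle's axis at bench height; the plate spans -130 to +180 mm in its x, +-155 mm in its y. A fence (pale wooden faces, green hood; top 70 mm above the bench) stands across it, 110 mm and more from the axis towards +x; nothing else rises above the plate.
- spindle_seat (a point): On the spindle's axis, on top of its 40 mm round shoulder, where the stack starts: 30 mm above the bench, 10 mm above the plate; z up. Above it the bright spindle is 18 mm thick for 42 mm, tapers over 6 mm to a 12 mm threaded end and stops 56 mm above this point. It does not turn. The rings slide down it freely, with 2 mm play all round.
- straight_cutter: Red round cutter head, 60 mm across, 14 mm high, centre bore 22 mm, with three small carbide knives flush in its rim. Lies flat on the bench, loose, about 180 g. Origin at the centre of its underside, z up along its axis.
- brass_spacer: Brass-yellow spacer ring, 40 mm across, 6 mm high, bore 22 mm. Lies flat on the bench, loose, about 45 g. Origin at the centre of its underside, z up.
- v_cutter: Blue round cutter head, 60 mm across, 14 mm high, bore 22 mm, with three small knives flush in its rim; its lowest 5 mm taper inward to 52 mm at the underside. Lies flat on the bench, loose, about 180 g. Origin at the centre of its underside, z up.
- top_collar: Plain silver collar ring, 38 mm across, 10 mm high, bore 22 mm. Lies flat on the bench, loose, about 50 g. Origin at the centre of its underside, z up.
- black_spacer: Black spacer ring, 40 mm across, 10 mm high, bore 22 mm: not wanted, to be left where it lies. Loose. Origin at the centre of its underside.
- guide_bearing: Ball-bearing guide ring, grey steel with an green seal on top, 48 mm across, 12 mm high, bore 22 mm: not wanted, to be left where it lies. Loose. Origin at the centre of its underside.
- lock_nut: Dark hexagon nut, 24 mm across flats, 8 mm high: to be left where it lies. Loose, among the rings. Origin at the centre of its underside.
Not all that is in view belongs to the job. Several things look just like the brass_spacer: the one meant starts farthest to the robot's right.

How it is judged:
On the way, in this order (a step that is already met when the one before it is completed fails the run):
1. the red straight cutter is seated on the spindle's shoulder (horizontal distance between straight_cutter and spindle_seat below 0.004 m and z of straight_cutter in the frame of spindle_seat between -0.0025 and 0.0025 m and angle between straight_cutter's own z axis and vertical below 0.07 rad), for 0.2 s.
2. the brass spacer lies on the red cutter (horizontal distance between brass_spacer and spindle_seat below 0.004 m and z of brass_spacer in the frame of spindle_seat between 0.0115 and 0.0165 m and angle between brass_spacer's own z axis and vertical below 0.07 rad), for 0.2 s.
3. the blue V cutter lies on the brass spacer (horizontal distance between v_cutter and spindle_seat below 0.004 m and z of v_cutter in the frame of spindle_seat between 0.0175 and 0.0225 m and angle between v_cutter's own z axis and vertical below 0.07 rad), for 0.2 s.
4. the silver collar lies on the blue cutter (horizontal distance between top_collar and spindle_seat below 0.004 m and z of top_collar in the frame of spindle_seat between 0.0315 and 0.0365 m and angle between top_collar's own z axis and vertical below 0.07 rad), for 0.2 s.
At the end, for the whole second after the job is handed in: On the spindle, from its shoulder up: red cutter, brass spacer, blue cutter, silver collar; each within 4 mm of the axis, underside within 2.5 mm of its true height (0, 14, 20, 34 mm above the shoulder), right way up, within 4 degrees of level, released and at rest (all of step 1 and all of step 2 and all of step 3 and all of step 4 and linear speed of each of straight_cutter, brass_spacer, v_cutter, top_collar below 0.02 m/s and angular speed of each of straight_cutter, brass_spacer, v_cutter, top_collar below 0.2 rad/s and contact force between each of straight_cutter, brass_spacer, v_cutter, top_collar and the fingers below 0.2 N); the robot touches nothing.
It fails at once if the black spacer ring is moved by more than 30 mm (distance of black_spacer from where it was at the start of the episode above 0.03 m).
It fails at once if the guide bearing is moved by more than 30 mm (distance of guide_bearing from where it was at the start of the episode above 0.03 m).
It fails at once if the lock nut is moved by more than 30 mm (distance of lock_nut from where it was at the start of the episode above 0.03 m).
It also fails if it takes over 118 s, if anything falls off the work surface, if the arm or the gripper's body presses on something with over 40 N, if the wrist force passes 120 N, or if a joint passes its speed limit or range.

### The arm

A 6-joint arm with a two-finger parallel gripper is mounted at the origin on the work surface. World frame = base frame: x ahead of the robot, y to its left, z up, the work surface at z = 0. Lengths are in m, angles in rad, forces in N, time in s.
With the tool pointing down it reaches from about 0.375 to 0.75 m from the base axis. Payload 9 kg.
Tool frame: the origin (TCP) lies at the very end of the fingers, on their centre line; the grasp point (between the pads) lies 19 mm behind it; z points along the fingers, y is the line along which they close (so a half turn about z gives the same grasp; the last joint's range is limited). The gripper opens to 85 mm and grips with 20 to 120 N. Pads are 22 mm wide; open, the fingers measure 114 mm over their backs; the gripper's body (76 mm by 85 mm) begins 54 mm behind the grasp point. The pads swing forward as they close: fully open they stand 13 mm farther back than shut.
Start: joints at [1.1, 0.104, 0.097, 1.564, 0, 1.353], TCP at [0.15, 0.581, 0.231] pointing down, gripper open.
Joint ranges: [-2.99, 2.99], [-0.84, 1.86], [-1.1, 1.16], [-1.84, 2.11], [-1.51, 1.56], [-3.14, 3.14]. Speed limits (rad/s): [2.22, 2.22, 2.57, 3.14, 3.14, 3.14].

### API

Orientations are given as a 3x3 rotation matrix whose columns are the frame's x, y, z axes.
In Python, from plant import r gives the robot as it stands. The module is installed in compiled form; this text tells all that it offers.
- The arm moves only by the tool send_rows, never from a script. Its argument "motion" is one flat list of numbers, 4 for each row, row after row: the shift along the tool's x, y, z in cm, then the turn about the tool's z in rad. In form: [tx, ty, tz, yaw, tx, ty, tz, yaw, ...]. A call has 1 to 20 rows; each row is the pose to reach, as a shift and turn from the pose commanded when the call began, along the tool's axes at that moment; what a row does not reach only later rows make up. A row lasts 1/10 s, in which the tool goes at most 50 mm and 8.59 degrees, less where a joint would pass 70% of its speed; a pose out of reach is approached as far as the arm can. A call with a gripper value outside its range is refused whole. "hand" is the gripper's target within -1 to 1 (shut at 1, half-way at 0, fully open at -1), set as the call begins (left out, the last holds). The fingers move at their own pace and stop on an object; "newtons" is the grip in N (left out, the last holds). Time passes only in rows, so rows that repeat a pose let the fingers close. It gives the time, the measured TCP pose, the force, the opening and the grip force at its end, in the units of the state.
- r.read_state(): the state, without advancing time (a new reading comes with each control period).
- r.camera(name): name is "scene" or "top" or "wrist"; returns (picture, depth): 400x640x3 uint8, red, green, blue; 400x640 float32, m along the optical axis (not along the pixel's ray), 0 where there is no reading.
- r.camera_info(name): a dict with "fx", "fy", "cx", "cy" (pixels), "T" (4x4, takes a point from camera to world coordinates); the wrist camera has in their place "tool_from_camera" (4x4, takes a point from camera to tool coordinates, whose origin is the TCP and whose axes are the flange's). Camera axes: x right, y down, z forward; pixel columns grow to the right and rows downward; lengths in m; the calibration is good to about 2 mm. A picture is of the moment at which its call begins: read the wrist's pose just before it. camera_info takes no time and is no camera call.
- r.finish_job(): hands the job in; it is judged then, once.
Trained networks look in the newest picture that a camera, given by its name, has taken for a name from the list of things; names that differ only in an ending like _2 or _b are one class to them, and where a whole thing is asked for, a point or a joint stands for the part that bears it (a point fixed in the world has none). Each returns a list of dicts, best first, with "confidence" (0 to 1); they miss things now and then, are a little off and sometimes report something else, mostly with a low value. They report only what shows in the picture. A call takes as long as a camera call. They do not tell look-alikes from the thing itself.
- r.search_frame(camera, target): "bbox" ([left, top, right, bottom] in pixels, round what is visible of it).
- r.masks_of(camera, target): "region" (400x640 bool, what is visible of it) and "bbox" ([left, top, right, bottom] in pixels, round what is visible of it).
- r.pinpoint(camera, target): "pixel" ([column, row] in pixels: a listed point, or the origin of a listed thing).
The state is a dict: "t": time; "joint_pos": joint angles; "qd": joint speeds; "joint_torque": joint torques, N m; "eef_pos": TCP position; "orientation": TCP orientation; "ft_force": force on the tool from outside, world axes, zero at the start; "torque": the same for the moment, N m; "opening": finger opening in m; "gripper_force": force on a finger pad.
Only numpy, scipy, OpenCV 4.12 (cv2) and the standard library are available. Lean on these libraries where they do the work, as an engineer would, in place of code of your own. Each camera call takes 0.05 s, during which the arm holds its last target. There are 200 camera calls.

## Working session

There is one attempt and no reset: what is moved stays moved. The work goes in short steps, Python scripts to look and compute and a tool call to move; the robot and the scene stay as the last step left them, time stands still between calls to the robot, and variables do not carry over. Pictures are saved under pics/ and viewed, at most 14 in all, crops included, and the job is handed in when it is done.

Besides the shell and the picture viewer there is one more tool, called after ">>>" as name(argument=value, ...) on one line, values as JSON. send_rows: Moves the arm, as the interface text tells. Its arguments: {"type":"object","properties":{"motion":{"type":"array","items":{"type":"number"}},"hand":{"type":"number"},"newtons":{"type":"number"}},"required":["motion"]}

```bash
mkdir -p pics; python3 - <<'E'
from plant import r
import cv2,numpy as np
s=r.read_state();print(s['t'],s['eef_pos'],s['orientation'],s['opening'])
for c in ['scene','top']:
    p,d=r.camera(c);cv2.imwrite(f'pics/{c}0.png',cv2.cvtColor(p,cv2.COLOR_RGB2BGR));np.save(f'{c}_d.npy',d)
    i=r.camera_info(c);print(c,i)
    for n in ['straight_cutter','brass_spacer','v_cutter','top_collar','black_spacer','guide_bearing','lock_nut','spindle_seat','moulder']:
        for q in r.pinpoint(c,n)[:5]:
            u,v=q['pixel'];z=d[int(v),int(u)]
            P=i['T']@[(u-i['cx'])/i['fx']*z,(v-i['cy'])/i['fy']*z,z,1]
            print(n,round(q['confidence'],2),np.round(q['pixel'],1),P[:3].round(3))
E
```

```text
0.0 [0.14990966 0.58061386 0.2305222 ] [[-9.68204391e-01  2.50159692e-01 -6.21831799e-04]
 [ 2.50160282e-01  9.68203697e-01 -1.19745701e-03]
 [ 3.02504372e-04 -1.31494075e-03 -9.99999090e-01]] 0.0853416774496841
scene {'fx': 371.60452551337056, 'fy': 371.60452551337056, 'cx': 315.76210943274816, 'cy': 198.66663303732176, 'T': array([[ 0.66291976,  0.61879213, -0.42146612,  0.85777382],
       [ 0.748534  , -0.55929584,  0.35620922, -0.30187784],
       [-0.01530479, -0.55161986, -0.83395521,  0.70735678],
       [ 0.        ,  0.        ,  0.        ,  1.        ]])}
brass_spacer 0.78 [422.6 267.5] [ 0.77  0.05 -0.  ]
brass_spacer 0.7 [330.5 249.9] [ 0.617 -0.062 -0.001]
brass_spacer 0.68 [331.1 100.4] [0.286 0.246 0.002]
brass_spacer 0.6 [321.9 120. ] [0.329 0.174 0.007]
v_cutter 0.68 [188.9 271.8] [ 0.46  -0.309 -0.002]
v_cutter 0.66 [284.  199.3] [ 0.452 -0.054 -0.001]
top_collar 0.75 [295.9 295.7] [ 0.643 -0.178 -0.002]
black_spacer 0.5 [240.7 337.8] [ 0.637 -0.305 -0.   ]
guide_bearing 0.51 [285.9 198.7] [ 0.455 -0.051  0.001]
lock_nut 0.43 [385.9 150.4] [0.524 0.203 0.03 ]
lock
[... 711 characters left out ...]
.002]
straight_cutter 0.44 [371.7 160.5] [ 0.639 -0.171  0.002]
brass_spacer 0.73 [229.8 286.4] [ 0.336  0.178 -0.   ]
brass_spacer 0.54 [280.8 109.8] [ 0.77   0.052 -0.   ]
brass_spacer 0.51 [207.  309.2] [0.283 0.232 0.003]
brass_spacer 0.46 [327.7 175. ] [ 0.604 -0.062  0.001]
brass_spacer 0.43 [341.  204.8] [ 0.53  -0.093  0.005]
v_cutter 0.72 [430.2 234. ] [ 0.456 -0.311 -0.002]
top_collar 0.55 [375.  161.3] [ 0.638 -0.18  -0.003]
black_spacer 0.61 [430.7 156.6] [ 0.645 -0.315  0.011]
guide_bearing 0.64 [326.6 234.5] [ 0.458 -0.057 -0.001]
lock_nut 0.59 [341.  202.5] [ 0.536 -0.094 -0.001]
spindle_seat 0.79 [215.5 209.5] [0.519 0.202 0.05 ]
moulder 0.92 [215.2 209. ] [0.52  0.203 0.05 ]
```

View pics/top0.png

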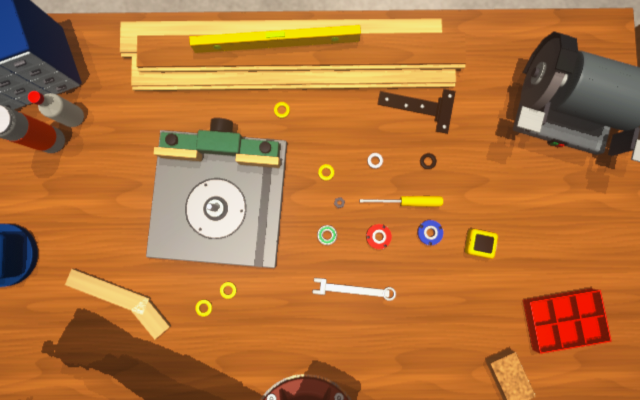

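View pics/scene0.png

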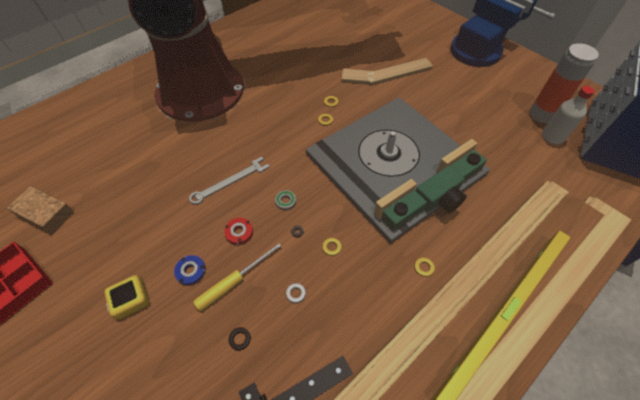

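Top view: brass-like rings at (281,110), (326,172), (228,290) and (204,308). The robot's right is image right, so the one meant is (326,172). Red is at (378,236), blue (430,233), silver (375,160), black (428,160), bearing (327,235), nut (339,202) and spindle (215,208). I'll triangulate from both views and make an enlarged crop.

```bash
cat > h.py <<'E'
from plant import r
import cv2,numpy as np
def cam(c):
    i=dict(r.camera_info(c))
    return i
def ray(i,T,u,v):
    d=T[:3,:3]@[(u-i['cx'])/i['fx'],(v-i['cy'])/i['fy'],1]
    return T[:3,3],d
def onplane(i,T,u,v,z):
    o,d=ray(i,T,u,v); return o+d*(z-o[2])/d[2]
def tri(a,b):
    (o1,d1),(o2,d2)=a,b
    d1=d1/np.linalg.norm(d1);d2=d2/np.linalg.norm(d2)
    s=np.linalg.lstsq(np.c_[d1,-d2],o2-o1,rcond=None)[0]
    p,q=o1+s[0]*d1,o2+s[1]*d2
    return (p+q)/2,np.linalg.norm(p-q)
def project(i,T,P):
    q=np.linalg.inv(T)@np.r_[P,1]; return np.array([i['fx']*q[0]/q[2]+i['cx'],i['fy']*q[1]/q[2]+i['cy']])
def tooltf():
    s=r.read_state();T=np.eye(4);T[:3,:3]=s['orientation'];T[:3,3]=s['eef_pos'];return T,s
E
python3 - <<'E'
from h import *
guess={'straight_cutter':(.45,-.18),'brass_spacer':(.61,-.062),'v_cutter':(.458,-.31),'top_collar':(.64,-.178)}
H={'straight_cutter':.014,'brass_spacer':.006,'v_cutter':.014,'top_collar':.010}
C={}
for c in ['scene','top']:
    r.camera(c);i=cam(c)
    for n in guess:
        px=project(i,i['T'],(*guess[n],0))
        L=[]
        for q in r.masks_of(c,n):
            b=np.array(q['bbox']);m=(b[:2]+b[2:])/2
            if np.linalg.norm(m-px)<12:L.append((q['confidence'],q['region'],b))
        if not L: print(c,n,'none');continue
        reg=L[0][1];k=cv2.findContours(reg.astype('uint8'),0,1)[0];k=max(k,key=cv2.contourArea)
        e=cv2.fitEllipse(cv2.convexHull(k));C[c,n]=e[0]
        print(c,n,round(L[0][0],2),L[0][2],np.round(e[0],1),np.round(e[1],1),onplane(i,i['T'],*e[0],H[n]/2).round(4))
    b=r.pinpoint(c,'spindle_seat')[0];C[c,'s']=b['pixel']
    print('seat',onplane(i,i['T'],*b['pixel'],.03).round(4))
a,b=cam('top'),cam('scene')
for n in list(guess)+['s']:
    if ('top',n) in C and ('scene',n) in C: print(n,*[np.round(x,4) for x in tri(ray(a,a['T'],*C['top',n]),ray(b,b['T'],*C['scene',n]))])
p=cv2.imread('pics/top0.png');cv2.imwrite('pics/crop1.png',cv2.resize(p[130:270,190:460],None,fx=2.9,fy=2.9,interpolation=cv2.INTER_CUBIC))
print(r.camera_info('wrist'),r.read_state()['t'])
E
```

```text
scene straight_cutter 0.71 [222.  214.8 253.5 246.2] [238.2 230.4] [26.9 29.1] [ 0.4534 -0.1805  0.007 ]
scene brass_spacer 0.7 [325.4 238.  341.7 257.8] [331.6 246.3] [16.2 18. ] [ 0.6137 -0.0557  0.003 ]
scene v_cutter 0.87 [173.2 255.4 205.7 282.5] [189.3 269.5] [27.9 31.6] [ 0.461  -0.3058  0.007 ]
scene top_collar 0.76 [285.8 282.7 305.2 306.6] [295.2 292.5] [18.9 19.9] [ 0.6396 -0.1765  0.005 ]
seat [0.5227 0.2113 0.03  ]
top straight_cutter none
top brass_spacer 0.73 [320.2 164.9 332.4 179.1] [325.5 171.5] [15.6 15.9] [ 0.6127 -0.0567  0.003 ]
top v_cutter 0.76 [418.3 221.  442.1 247. ] [429.8 232. ] [25.4 25.8] [ 0.4611 -0.3075  0.007 ]
top top_collar noneTraceback (most recent call last):
  File "<stdin>", line 17, in <module>
IndexError: list index out of range
```

```bash
python3 - <<'E'
from h import *
p=cv2.imread('pics/top0.png');cv2.imwrite('pics/crop1.png',cv2.resize(p[130:270,190:460],None,fx=2.9,fy=2.9,interpolation=cv2.INTER_CUBIC))
print(r.camera_info('wrist'),r.read_state()['t'])
T,s=tooltf()
print(np.linalg.inv(T)@[.523,.205,.25,1])
E
```

```text
{'fx': 342.9860314636782, 'fy': 342.9860314636782, 'cx': 321.7822371085309, 'cy': 204.10370694501242, 'tool_from_camera': array([[-1.99970891e-04, -9.54315109e-01, -2.98801995e-01,
         7.65120744e-02],
       [ 9.99999591e-01,  7.27729560e-05, -9.01664465e-04,
        -2.05076484e-04],
       [ 8.82216727e-04, -2.98802053e-01,  9.54314704e-01,
        -1.43003823e-01],
       [ 0.00000000e+00,  0.00000000e+00,  0.00000000e+00,
         1.00000000e+00]])} 1.6
[-0.4551094  -0.27072563 -0.01869514  1.        ]
```

View pics/crop1.png

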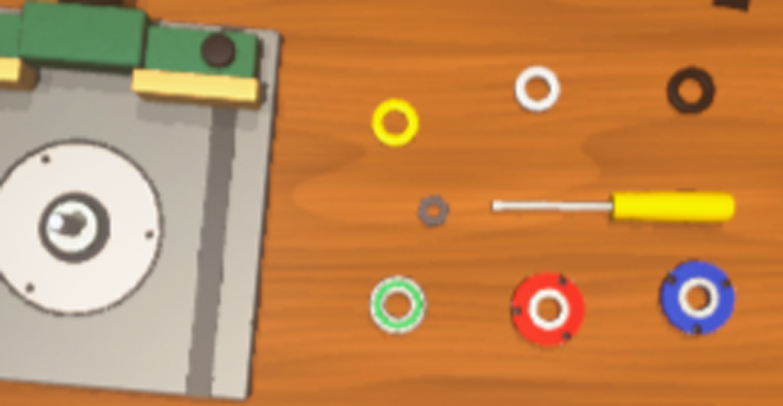

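The crop shows the rightmost brass ring at crop (395,122), standing alone. Its full-picture pixel is (326,172), and the other three brass rings lie farther left, so this is the one meant. Next I move over the spindle and square the tool to world axes.

>>> send_rows(motion=[-45.5, -27.1, -2, -0.253, -45.5, -27.1, -2, -0.253, -45.5, -27.1, -2, -0.253, -45.5, -27.1, -2, -0.253, -45.5, -27.1, -2, -0.253, -45.5, -27.1, -2, -0.253, -45.5, -27.1, -2, -0.253, -45.5, -27.1, -2, -0.253, -45.5, -27.1, -2, -0.253, -45.5, -27.1, -2, -0.253, -45.5, -27.1, -2, -0.253, -45.5, -27.1, -2, -0.253, -45.5, -27.1, -2, -0.253, -45.5, -27.1, -2, -0.253, -45.5, -27.1, -2, -0.253, -45.5, -27.1, -2, -0.253])

```text
t: 3.2
eef_pos: [0.5223, 0.2056, 0.2515]
orientation: [[-1.0, -0.002, 0.0], [-0.002, 1.0, 0.0], [-0.0, 0.0, -1.0]]
ft_force: [-0.0, -0.6, -0.5]
opening: 0.0851
gripper_force: 0.0
```

```bash
cat >> h.py <<'E'
def wrist(name):
    T,s=tooltf(); p,d=r.camera('wrist'); i=r.camera_info('wrist')
    cv2.imwrite(f'pics/{name}.png',cv2.cvtColor(p,cv2.COLOR_RGB2BGR))
    np.savez(f'{name}.npz',p=p,d=d,T=T@i['tool_from_camera'])
    return p,d,i,T@i['tool_from_camera'],s
E
python3 - <<'E'
from h import *
p,d,i,T,s=wrist('w1');print(s['t'],s['eef_pos'],s['orientation'].round(4) if hasattr(s['orientation'],'round') else s['orientation'],s['joint_pos'])
for q in r.pinpoint('wrist','spindle_seat'):print(q,onplane(i,T,*q['pixel'],.03))
E
```

```text
3.2 [0.52229221 0.20560291 0.25149792] [[-1.0e+00 -1.7e-03  3.0e-04]
 [-1.7e-03  1.0e+00  2.0e-04]
 [-3.0e-04  2.0e-04 -1.0e+00]] [ 1.41971620e-01 -9.22383641e-03  1.73519943e-02  1.59705687e+00
  1.07145766e-04  1.40316868e-01]
{'pixel': [328.7, 175.0], 'confidence': 0.89} [0.52675056 0.21267111 0.03      ]
```

View pics/w1.png

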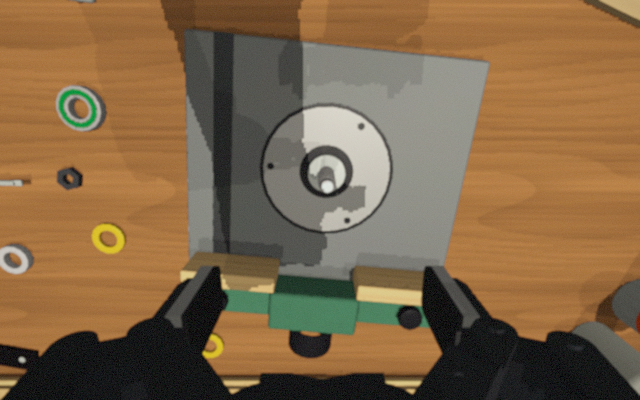

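The wrist view shows the spindle tip at (327,187) in the shoulder ring centred near (327,170), with the disc edge around it. I'll refine the axis from the tip (depth) and the circles.

```bash
cat >> h.py <<'E'
def cloud(d,i,T):
    v,u=np.mgrid[:d.shape[0],:d.shape[1]]
    P=np.stack([(u-i['cx'])/i['fx']*d,(v-i['cy'])/i['fy']*d,d],-1)
    W=P@T[:3,:3].T+T[:3,3]; W[d<=0]=np.nan; return W
E
python3 - <<'E'
from h import *
z=np.load('w1.npz');i=r.camera_info('wrist');T=z['T'];W=cloud(z['d'],i,T)
m=(np.hypot(W[...,0]-.524,W[...,1]-.209)<.03)
for lo,hi in [(.018,.0225),(.025,.032),(.04,.06),(.06,.075),(.082,.09)]:
    k=m&(W[...,2]>lo)&(W[...,2]<hi);v,u=np.nonzero(k)
    if k.sum(): print(lo,k.sum(),np.nanmedian(W[k],0).round(4),u.mean().round(1),v.mean().round(1),onplane(i,T,u.mean(),v.mean(),.086).round(4))
g=cv2.cvtColor(z['p'],cv2.COLOR_RGB2GRAY)
# tip: bright blob ; dark rings: ellipse fits
b=cv2.inRange(g[175:200,315:340],200,255);v,u=np.nonzero(b);print('tip',len(u),u.mean()+315,v.mean()+175,onplane(i,T,u.mean()+315,v.mean()+175,.086).round(4))
dk=cv2.inRange(g,0,70)
cs,_=cv2.findContours(dk,cv2.RETR_CCOMP,cv2.CHAIN_APPROX_NONE)
for c in cs:
    if len(c)>40:
        e=cv2.fitEllipse(c)
        if abs(e[0][0]-327)<8 and abs(e[0][1]-170)<12 and max(e[1])<150: print(np.round(e[0],1),np.round(e[1],1),[onplane(i,T,*e[0],h)[:2].round(4) for h in (.02,.03)])
E
```

```text
0.018 1162 [0.5166 0.2077 0.0208] 324.9 167.3 [0.5072 0.208  0.086 ]
0.025 670 [0.5191 0.2091 0.0304] 325.7 169.8 [0.5094 0.2088 0.086 ]
0.04 60 [0.5176 0.209  0.0508] 325.4 171.2 [0.5107 0.2085 0.086 ]
0.06 109 [0.5189 0.2092 0.0725] 326.1 177.6 [0.5167 0.2091 0.086 ]
0.082 141 [0.5245 0.2091 0.0861] 326.5 186.0 [0.5247 0.2095 0.086 ]
tip 124 330.3467741935484 184.18548387096774 [0.523  0.2131 0.086 ]
[324.6 173.2] [42.8 47.8] [array([0.5269, 0.2083]), array([0.5247, 0.2082])]
[326.8 168.6] [128.1 133.6] [array([0.5218, 0.2107]), array([0.5197, 0.2106])]
```

>>> send_rows(motion=[-8, 0.3, 0, 0, -8, 0.3, 0, 0, -8, 0.3, 0, 0, -8, 0.3, 0, 0, -8, 0.3, 0, 0], hand=-0.6)

```text
t: 3.8
eef_pos: [0.6022, 0.2081, 0.2518]
orientation: [[-1.0, -0.001, 0.0], [-0.001, 1.0, 0.0], [-0.0, 0.0, -1.0]]
ft_force: [-0.1, -0.5, -0.4]
opening: 0.0683
gripper_force: 0.0
```

```bash
python3 - <<'E'
from h import *
p,d,i,T,s=wrist('w2');print(s['t'],s['eef_pos'],s['opening']);W=cloud(d,i,T)
m=(np.hypot(W[...,0]-.524,W[...,1]-.209)<.03)
for lo,hi in [(.025,.034),(.04,.06),(.06,.075),(.082,.09)]:
    k=m&(W[...,2]>lo)&(W[...,2]<hi);v,u=np.nonzero(k)
    if k.sum(): print(lo,k.sum(),np.nanmedian(W[k],0).round(4),np.round([u.min(),u.max(),v.min(),v.max()]))
    if lo>.08: print(onplane(i,T,u.mean(),v.mean(),.086))
q=r.pinpoint('wrist','spindle_seat')[0]['pixel'];print('seat',q,onplane(i,T,*q,.03))
c=project(i,T,(.524,.209,.03)).astype(int);print(c)
x0,y0=max(c[0]-80,0),max(c[1]-75,0)
cv2.imwrite('pics/w2c.png',cv2.resize(cv2.cvtColor(p,cv2.COLOR_RGB2BGR)[y0:y0+150,x0:x0+160],None,fx=4,fy=4));print(x0,y0)
E
```

```text
3.8 [0.602239  0.2080866 0.2517577] 0.06826240458654312
0.025 955 [0.525  0.2098 0.0305] [305 343  76 116]
0.06 79 [0.525  0.2087 0.0738] [315 333  86 106]
0.082 169 [0.5251 0.2095 0.0861] [317 331  89 103]
[0.52527539 0.20961998 0.086     ]
seat [326.6, 96.4] [0.52534846 0.21250218 0.03      ]
[323  95]
243 20
```

View pics/w2c.png

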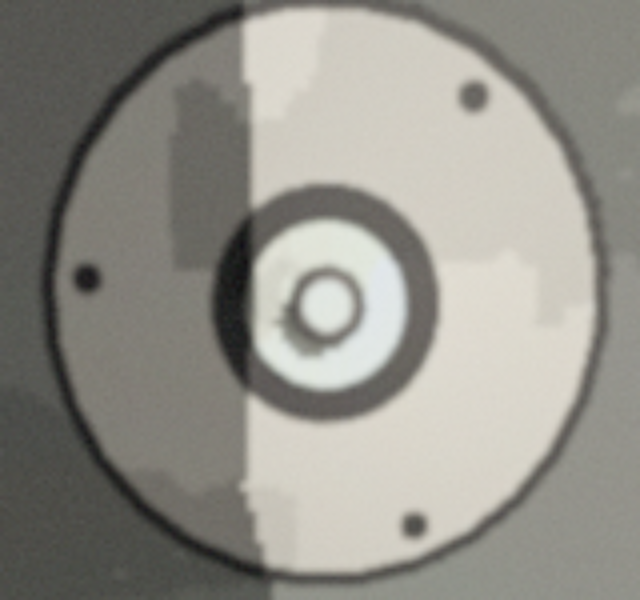

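Looking straight down, tip, shoulder and disc are concentric at about (324.5,96). The axis is at (0.5252, 0.2097), with the tip at z = 0.086, which matches. Next I go over the red cutter.

>>> send_rows(motion=[7.2, -38.9, 3, 0, 7.2, -38.9, 3, 0, 7.2, -38.9, 3, 0, 7.2, -38.9, 3, 0, 7.2, -38.9, 3, 0, 7.2, -38.9, 3, 0, 7.2, -38.9, 3, 0, 7.2, -38.9, 3, 0, 7.2, -38.9, 3, 0, 7.2, -38.9, 3, 0, 7.2, -38.9, 3, 0, 7.2, -38.9, 3, 0])

```text
t: 5.1
eef_pos: [0.5312, -0.1799, 0.2217]
orientation: [[-1.0, -0.002, 0.001], [-0.002, 1.0, -0.0], [-0.001, -0.0, -1.0]]
ft_force: [0.2, 1.4, 0.9]
opening: 0.0684
gripper_force: 0.0
```

```bash
cat >> h.py <<'E'
HT={'straight_cutter':.014,'brass_spacer':.006,'v_cutter':.014,'top_collar':.010}
RAD={'straight_cutter':.03,'brass_spacer':.02,'v_cutter':.03,'top_collar':.019}
def ringfind(n,g,p,d,i,T,zb=0.0):
    """centre of ring near world xy g: outer outline (network mask) and depth"""
    px=project(i,T,(*g,zb+HT[n]));out=[]
    for q in r.masks_of('wrist',n):
        b=np.array(q['bbox']);m=(b[:2]+b[2:])/2
        if np.linalg.norm(m-px)<30:
            k=max(cv2.findContours(q['region'].astype('uint8'),0,1)[0],key=cv2.contourArea)
            e=cv2.fitEllipse(cv2.convexHull(k));out.append((n,round(q['confidence'],2),np.round(e[0],1),np.round(e[1],1),onplane(i,T,*e[0],zb+HT[n]*.7).round(4)))
            break
    W=cloud(d,i,T);k=(np.hypot(W[...,0]-g[0],W[...,1]-g[1])<.045)&(abs(W[...,2]-zb-HT[n])<.0025)
    if k.sum():
        P=W[k][:,:2].astype('float32');c,rad=cv2.minEnclosingCircle(P)
        out.append(('depth',k.sum(),np.median(W[k][:,2]).round(4),np.round(c,4),round(rad,4),np.nanmean(P,0).round(4)))
    return out
E
python3 - <<'E'
from h import *
p,d,i,T,s=wrist('w3');print(s['t'],s['eef_pos'],s['joint_pos'],s['opening'])
for n,g in {'straight_cutter':(.4534,-.1805),'brass_spacer':(.613,-.056),'v_cutter':(.461,-.3065),'top_collar':(.64,-.1765)}.items():
    for o in ringfind(n,g,p,d,i,T):print(n,*o)
E
```

```text
5.1 [ 0.53123633 -0.17994818  0.22172135] [-5.59916991e-01 -1.81983960e-02 -4.56420538e-02  1.54270706e+00
  2.57475881e-04 -5.61954836e-01] 0.0683772377911445
straight_cutter straight_cutter 0.62 [319.9  94.5] [62.1 64.2] [ 0.4527 -0.1824  0.0098]
straight_cutter depth 2676 0.0146 [ 0.4533 -0.1825] 0.0309 [ 0.4528 -0.1826]
brass_spacer brass_spacer 0.78 [428.9 241.4] [31.8 34.3] [ 0.6119 -0.0582  0.0042]
brass_spacer depth 624 0.0061 [ 0.6126 -0.0581] 0.0202 [ 0.6115 -0.0584]
v_cutter v_cutter 0.77 [193.3 102.2] [60.1 67.1] [ 0.4602 -0.3081  0.0098]
v_cutter depth 2698 0.0146 [ 0.4614 -0.3077] 0.0312 [ 0.4607 -0.3071]
top_collar top_collar 0.88 [323.2 263.8] [31.7 32.9] [ 0.6391 -0.1786  0.007 ]
top_collar depth 514 0.0101 [ 0.6395 -0.1788] 0.0191 [ 0.6388 -0.1783]
```

View pics/w3.png

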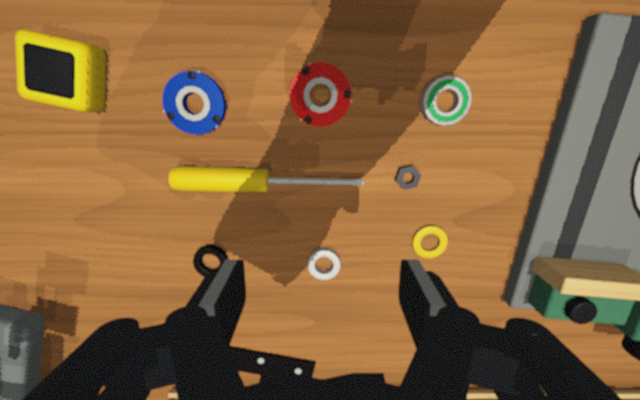

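The view shows red (320,95), blue (193,102), silver (323,264), brass (429,241), nut (408,177), bearing (446,100) and black (210,262). Mask and depth agree within 1 mm, and all heights fit. Descending on red.

>>> send_rows(motion=[7.8, -0.25, 10, 0, 7.8, -0.25, 14, 0, 7.8, -0.25, 17, 0, 7.8, -0.25, 19, 0, 7.8, -0.25, 20.5, 0, 7.8, -0.25, 21.5, 0, 7.8, -0.25, 22.0, 0, 7.8, -0.25, 22.4, 0, 7.8, -0.25, 22.4, 0, 7.8, -0.25, 22.4, 0])

```text
t: 6.35
eef_pos: [0.4538, -0.1843, -0.0015]
orientation: [[-1.0, -0.0, 0.001], [-0.0, 1.0, -0.001], [-0.001, -0.001, -1.0]]
ft_force: [-0.2, -0.9, -0.6]
opening: 0.0683
gripper_force: 0.0
```

>>> send_rows(motion=[0, 0, 0.1, 0, 0, 0, 0.1, 0, 0, 0, 0.1, 0, 0, 0, 0.1, 0], hand=0.1, newtons=40)

```text
t: 6.75
eef_pos: [0.4538, -0.1841, -0.0021]
orientation: [[-1.0, -0.001, 0.002], [-0.001, 1.0, -0.001], [-0.002, -0.001, -1.0]]
ft_force: [-2.0, 3.2, 10.7]
opening: 0.0576
gripper_force: 41.4
```

>>> send_rows(motion=[0, 0, -4, 0, 0, 0, -9, 0, 0, 0, -13, 0, 0, 0, -16, 0, 0, 0, -18, 0, 0, 0, -19, 0, 0, 0, -19, 0, 0, 0, -19, 0])

```text
t: 7.55
eef_pos: [0.4526, -0.1835, 0.1852]
orientation: [[-1.0, -0.0, -0.001], [-0.0, 1.0, 0.001], [0.001, 0.001, -1.0]]
ft_force: [-0.0, 0.2, -3.0]
opening: 0.0569
gripper_force: 45.8
```

```bash
python3 - <<'E'
from h import *
p,d,i,T,s=wrist('w4');print(s['t'],s['eef_pos'],s['opening'],s['gripper_force'])
W=cloud(d,i,T);z0=s['eef_pos'][2]
k=(np.hypot(W[...,0]-s['eef_pos'][0],W[...,1]-s['eef_pos'][1])<.027)&(abs(W[...,2]-z0-.01)<.02)
P=W[k];print(k.sum(),np.median(P,0).round(4))
A=np.c_[P[:,:2],np.ones(len(P))];print(np.linalg.lstsq(A,P[:,2],rcond=None)[0])
zt=np.median(P[:,2])
g=cv2.cvtColor(p,cv2.COLOR_RGB2HSV);
red=(cv2.inRange(g,(0,130,60),(6,255,255))|cv2.inRange(g,(174,130,60),(180,255,255)))
kk=max(cv2.findContours(red,0,1)[0],key=cv2.contourArea);e=cv2.fitEllipse(cv2.convexHull(kk));print(e,onplane(i,T,*e[0],zt))
E
```

```text
7.55 [ 0.45260189 -0.18352865  0.18516766] 0.05692721347346056 45.81492933444679
10568 [ 0.4532 -0.1833  0.2016]
[-0.02861352  0.00211369  0.21441603]
((321.905517578125, 277.81500244140625), (136.42282104492188, 142.1768341064453), 91.22457885742188) [ 0.44766432 -0.18379517  0.20162144]
```

View pics/w4.png

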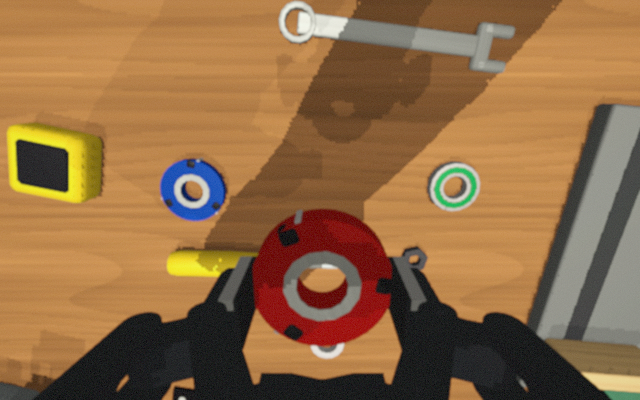

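```bash
cat >> h.py <<'E'
def held(name,R,n=None):
    """centre of held ring relative to TCP from top-face depth points: circle fit on outer edge"""
    z=np.load(name+'.npz');i=r.camera_info('wrist');T=z['T'];W=cloud(z['d'],i,T)
    e=(T@np.linalg.inv(i['tool_from_camera']))[:3,3]
    k=(np.hypot(W[...,0]-e[0],W[...,1]-e[1])<R+.006)&(W[...,2]>e[2]-.002)&(W[...,2]<e[2]+.03)&(abs(W[...,1]-e[1])<R*.85)
    zt=np.percentile(W[k][:,2],60);k&=abs(W[...,2]-zt)<.003
    a=[]
    for c in range(200,440):
        v=np.nonzero(k[:,c])[0]
        if len(v)>8:
            a+=[W[v[0],c],W[v[-1],c]]
    a=np.array(a)
    from scipy.optimize import least_squares
    f=least_squares(lambda q:np.hypot(a[:,0]-q[0],a[:,1]-q[1])-R,e[:2],loss='soft_l1',f_scale=.001)
    return f.x-e[:2],zt-e[2],np.abs(f.fun).mean()
E
python3 - <<'E'
from h import *
print(held('w4',.03))
z=np.load('w4.npz');i=r.camera_info('wrist');T=z['T'];g=cv2.cvtColor(z['p'],cv2.COLOR_RGB2HSV)
red=(cv2.inRange(g,(0,130,40),(8,255,255))|cv2.inRange(g,(172,130,40),(180,255,255)))
red[:200]=0;red[350:]=0
cs,h=cv2.findContours(red,cv2.RETR_CCOMP,cv2.CHAIN_APPROX_NONE)
for c in cs:
    if len(c)>100:
        e=cv2.fitEllipse(c);print(np.round(e[0],1),np.round(e[1],1),onplane(i,T,*e[0],.2016)-np.r_[r.read_state()['eef_pos'][:2],0])
E
```

```text
(array([-0.00077391, -0.0004747 ]), np.float64(0.016549551316663608), np.float64(0.000385406547719948))
[321.8 288.6] [38.2 46.5] [ 0.00035937 -0.00048197  0.2016    ]
[321.2 277.4] [134.1 138.2] [-0.00487206 -0.00074739  0.2016    ]
[321.8 285.8] [70.8 79.7] [-0.00096817 -0.00050135  0.2016    ]
```

>>> send_rows(motion=[-7.3, 39.4, 3, 0, -7.3, 39.4, 3, 0, -7.3, 39.4, 3, 0, -7.3, 39.4, 3, 0, -7.3, 39.4, 3, 0, -7.3, 39.4, 3, 0, -7.3, 39.4, 3, 0, -7.3, 39.4, 3, 0, -7.3, 39.4, 3, 0, -7.3, 39.4, 3, 0, -7.3, 39.4, 3, 0, -7.3, 39.4, 3, 0, -7.3, 39.4, 3, 0])

```text
t: 8.9
eef_pos: [0.526, 0.2091, 0.1565]
orientation: [[-1.0, 0.002, 0.0], [0.002, 1.0, 0.0], [-0.0, 0.0, -1.0]]
ft_force: [0.1, -0.0, -1.8]
opening: 0.0574
gripper_force: 45.8
```

```bash
python3 - <<'E'
from h import *
p,d,i,T,s=wrist('w5');print(s['t'],s['eef_pos'],s['opening'],held('w5',.03),s['orientation'])
E
```

```text
8.9 [0.52598397 0.20914027 0.15646357] 0.05738622560742304 (array([-0.00079273, -0.00046723]), np.float64(0.01651769549554416), np.float64(0.00037507239898793243)) [[-9.99998665e-01  1.60812025e-03  2.90953720e-04]
 [ 1.60812668e-03  9.99998707e-01  2.18528693e-05]
 [-2.90918202e-04  2.23207306e-05 -9.99999957e-01]]
```

View pics/w5.png

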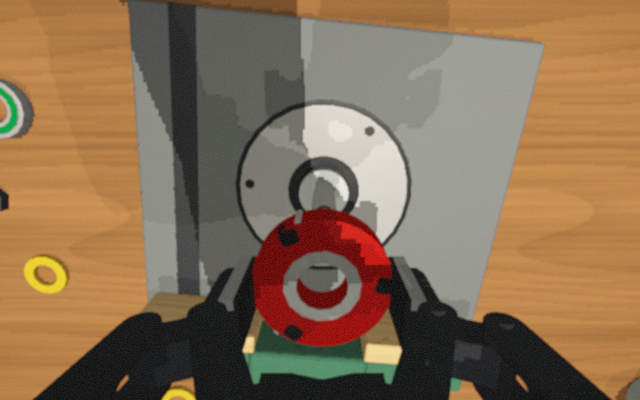

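>>> send_rows(motion=[0, 0.1, 2, 0, 0, 0.1, 4, 0, 0, 0.1, 5.5, 0, 0, 0.1, 6.5, 0, 0, 0.1, 7.2, 0, 0, 0.1, 7.8, 0, 0, 0.1, 8.3, 0, 0, 0.1, 8.6, 0, 0, 0.1, 8.6, 0])

```text
t: 9.85
eef_pos: [0.5258, 0.2113, 0.0701]
orientation: [[-1.0, -0.0, -0.0], [-0.0, 1.0, 0.0], [0.0, 0.0, -1.0]]
ft_force: [0.1, -0.6, -1.5]
opening: 0.0574
gripper_force: 45.8
```

>>> send_rows(motion=[0, -0.1, 0.3, 0, 0, -0.1, 0.8, 0, 0, -0.1, 1.4, 0, 0, -0.1, 2, 0, 0, -0.1, 2.6, 0, 0, -0.1, 3.2, 0, 0, -0.1, 3.7, 0, 0, -0.1, 4.1, 0, 0, -0.1, 4.1, 0, 0, -0.1, 4.1, 0])

```text
t: 10.85
eef_pos: [0.5259, 0.2103, 0.0294]
orientation: [[-1.0, -0.0, 0.0], [-0.0, 1.0, 0.0], [-0.0, 0.0, -1.0]]
ft_force: [-0.7, 0.4, -0.7]
opening: 0.0574
gripper_force: 45.8
```

>>> send_rows(motion=[0, 0, 0.1, 0, 0, 0, 0.15, 0, 0, 0, 0.15, 0])

```text
t: 11.15
eef_pos: [0.526, 0.2103, 0.0281]
orientation: [[-1.0, -0.0, 0.001], [-0.0, 1.0, 0.0], [-0.001, 0.0, -1.0]]
ft_force: [-0.2, 0.4, -1.0]
opening: 0.0572
gripper_force: 45.8
```

>>> send_rows(motion=[0, 0, 0, 0, 0, 0, 0, 0, 0, 0, 0, 0, 0, 0, 0, 0], hand=-0.6)

```text
t: 11.55
eef_pos: [0.5259, 0.2103, 0.0279]
orientation: [[-1.0, -0.0, 0.0], [-0.0, 1.0, 0.0], [-0.0, 0.0, -1.0]]
ft_force: [0.7, 0.3, 0.3]
opening: 0.0683
gripper_force: 0.0
```

>>> send_rows(motion=[0, 0, -2, 0, 0, 0, -5, 0, 0, 0, -9, 0, 0, 0, -13, 0, 0, 0, -17, 0, 0, 0, -20, 0, -4, -10, -20, 0, -8, -24, -20, 0, -16.5, -27, -20, 0, -16.5, -27, -20, 0, -16.5, -27, -20, 0, -16.5, -27, -20, 0, -16.5, -27, -20, 0, -16.5, -27, -20, 0, -16.5, -27, -20, 0, -16.5, -27, -20, 0], hand=-0.2)

```text
t: 13.15
eef_pos: [0.6905, -0.0585, 0.2281]
orientation: [[-1.0, -0.001, 0.0], [-0.001, 1.0, 0.0], [-0.0, 0.0, -1.0]]
ft_force: [-0.2, 0.9, -0.2]
opening: 0.0517
gripper_force: 0.0
```

```bash
python3 - <<'E'
from h import *
p,d,i,T,s=wrist('w6');print(s['t'],s['eef_pos'],s['opening'])
for n,g in {'brass_spacer':(.612,-.058)}.items():
    for o in ringfind(n,g,p,d,i,T):print(n,*o)
ti=cam('top');p,d=r.camera('top');W=cloud(d,ti,ti['T'])
k=(np.hypot(W[...,0]-.524,W[...,1]-.209)<.026)&(np.hypot(W[...,0]-.524,W[...,1]-.209)>.014);print(np.percentile(W[k][:,2],[10,50,90]))
E
```

```text
13.15 [ 0.69045886 -0.05852338  0.22814611] 0.05169200040118364
brass_spacer brass_spacer 0.63 [323.2  95.1] [38.3 40.4] [ 0.6122 -0.0576  0.0042]
brass_spacer depth 865 0.0063 [ 0.6104 -0.0546] 0.0237 [ 0.6123 -0.0577]
[0.04353144 0.04465496 0.04577848]
```

>>> send_rows(motion=[7.8, 0.1, 10, 0, 7.8, 0.1, 14, 0, 7.8, 0.1, 17, 0, 7.8, 0.1, 19, 0, 7.8, 0.1, 20.5, 0, 7.8, 0.1, 21.5, 0, 7.8, 0.1, 22.2, 0, 7.8, 0.1, 22.7, 0, 7.8, 0.1, 22.7, 0, 7.8, 0.1, 22.7, 0])

```text
t: 14.3
eef_pos: [0.6141, -0.059, 0.0023]
orientation: [[-1.0, -0.0, 0.002], [-0.0, 1.0, -0.001], [-0.002, -0.001, -1.0]]
ft_force: [-0.2, -0.5, -0.7]
opening: 0.051
gripper_force: 0.0
```

>>> send_rows(motion=[0, 0, 0, 0, 0, 0, 0, 0, 0, 0, 0, 0, 0, 0, 0, 0], hand=0.4, newtons=30)

```text
t: 14.7
eef_pos: [0.6139, -0.059, 0.0025]
orientation: [[-1.0, -0.0, 0.002], [-0.0, 1.0, -0.0], [-0.002, -0.0, -1.0]]
ft_force: [-1.9, 0.9, 7.2]
opening: 0.0372
gripper_force: 29.3
```

>>> send_rows(motion=[0, 0, -1, 0, 0, 0, -4, 0, 0, 0, -8, 0, 0, 0, -12, 0, 0, 0, -15, 0, 0, 0, -15, 0, 0, 0, -15, 0])

```text
t: 15.4
eef_pos: [0.6135, -0.0589, 0.1521]
orientation: [[-1.0, -0.0, 0.002], [-0.0, 1.0, -0.001], [-0.002, -0.001, -1.0]]
ft_force: [-0.1, 0.4, -1.5]
opening: 0.0367
gripper_force: 30.2
```

```bash
python3 - <<'E'
from h import *
p,d,i,T,s=wrist('w7');print(s['t'],s['eef_pos'],s['opening'],s['gripper_force'],held('w7',.02))
g=cv2.cvtColor(p,cv2.COLOR_RGB2HSV);m=cv2.inRange(g,(20,130,60),(35,255,255));m[:,:230]=0;m[:,410:]=0;m[:220]=0
zt=held('w7',.02)[1]+s['eef_pos'][2]
for c in cv2.findContours(m,cv2.RETR_CCOMP,cv2.CHAIN_APPROX_NONE)[0]:
    if len(c)>60:
        e=cv2.fitEllipse(c);print(np.round(e[0],1),np.round(e[1],1),onplane(i,T,*e[0],zt)-np.r_[s['eef_pos'][:2],0])
cv2.imwrite('pics/w7c.png',cv2.resize(cv2.cvtColor(p,cv2.COLOR_RGB2BGR)[200:350,220:420],None,fx=3,fy=3))
E
```

```text
15.4 [ 0.61346414 -0.05887567  0.15208046] 0.036667612170338884 30.17454033717513 (array([-0.00183728, -0.00065948]), np.float64(0.003694699816334468), np.float64(0.0006917717538985133))
[321.7 266.8] [78.4 83.5] [-0.00333556 -0.00035201  0.15577516]
[322.  266.6] [41.5 49.1] [-0.00342322 -0.00021918  0.15577516]
```

View pics/w7c.png

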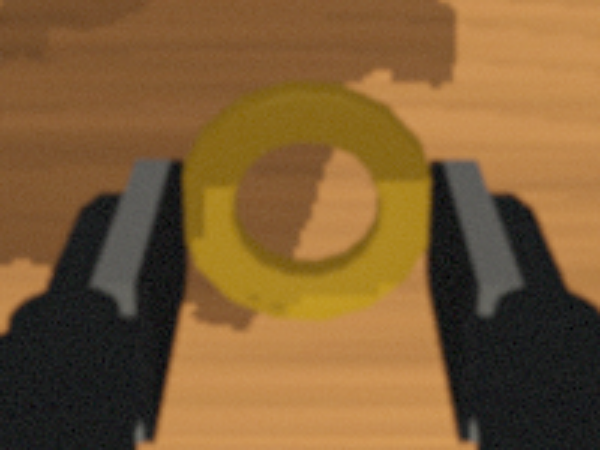

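The ring is held level and centred between the pads, with its bore at crop (308,207). Carrying it to the spindle.

>>> send_rows(motion=[8.6, 26.9, 0, 0, 8.6, 26.9, 0, 0, 8.6, 26.9, 0, 0, 8.6, 26.9, 0, 0, 8.6, 26.9, 0, 0, 8.6, 26.9, 0, 0, 8.6, 26.9, 0, 0, 8.6, 26.9, 0, 0, 8.6, 26.9, 0, 0, 8.6, 26.9, 2, 0, 8.6, 26.9, 4, 0, 8.6, 26.9, 5, 0, 8.6, 26.9, 5, 0, 8.6, 26.9, 5, 0])

```text
t: 16.85
eef_pos: [0.5272, 0.2097, 0.1013]
orientation: [[-1.0, 0.001, 0.0], [0.001, 1.0, 0.0], [-0.0, 0.0, -1.0]]
ft_force: [0.5, 0.2, 0.6]
opening: 0.0368
gripper_force: 30.2
```

>>> send_rows(motion=[0, 0.03, 0.6, 0, 0, 0.03, 1.2, 0, 0, 0.03, 1.8, 0, 0, 0.03, 2.4, 0, 0, 0.03, 2.7, 0, 0, 0.03, 2.7, 0])

```text
t: 17.45
eef_pos: [0.5264, 0.2105, 0.0731]
orientation: [[-1.0, -0.0, -0.001], [-0.0, 1.0, -0.0], [0.001, -0.0, -1.0]]
ft_force: [0.5, -0.8, -1.1]
opening: 0.0368
gripper_force: 30.2
```

>>> send_rows(motion=[0, 0, 0.5, 0, 0, 0, 1, 0, 0, 0, 1.5, 0, 0, 0, 2, 0, 0, 0, 2.3, 0, 0, 0, 2.5, 0, 0, 0, 2.5, 0])

```text
t: 18.15
eef_pos: [0.5267, 0.2106, 0.0485]
orientation: [[-1.0, -0.0, -0.0], [-0.0, 1.0, 0.0], [0.0, 0.0, -1.0]]
ft_force: [-0.5, 0.1, -1.2]
opening: 0.0365
gripper_force: 30.2
```

>>> send_rows(motion=[0, 0, 0.1, 0, 0, 0, 0.15, 0, 0, 0, 0.15, 0])

```text
t: 18.45
eef_pos: [0.5269, 0.2106, 0.0474]
orientation: [[-1.0, -0.0, 0.0], [-0.0, 1.0, 0.0], [-0.0, 0.0, -1.0]]
ft_force: [-0.4, -0.2, -0.7]
opening: 0.0371
gripper_force: 30.2
```

>>> send_rows(motion=[0, 0, 0, 0, 0, 0, 0, 0, 0, 0, 0, 0, 0, 0, 0, 0], hand=-0.2)

```text
t: 18.85
eef_pos: [0.5269, 0.2106, 0.0474]
orientation: [[-1.0, -0.0, 0.0], [-0.0, 1.0, 0.0], [-0.0, 0.0, -1.0]]
ft_force: [0.6, -0.4, -0.3]
opening: 0.0511
gripper_force: 0.0
```

>>> send_rows(motion=[0, 0, -2, 0, 0, 0, -5, 0, 0, 0, -9, 0, 0, 0, -13, 0, 0, 0, -17, 0, 0, 0, -18, 0, -1.2, -52, -18, 0, -1.2, -52, -18, 0, -1.2, -52, -18, 0, -1.2, -52, -18, 0, -1.2, -52, -18, 0, -1.2, -52, -18, 0, -1.2, -52, -18, 0, -1.2, -52, -18, 0, -1.2, -52, -18, 0, -1.2, -52, -18, 0, -1.2, -52, -18, 0, -1.2, -52, -18, 0, -1.2, -52, -18, 0, -1.2, -52, -18, 0], hand=-0.6)

```text
t: 20.85
eef_pos: [0.539, -0.3083, 0.2272]
orientation: [[-1.0, -0.001, -0.0], [-0.001, 1.0, 0.001], [0.0, 0.001, -1.0]]
ft_force: [-0.6, 0.4, -0.3]
opening: 0.0682
gripper_force: 0.0
```

```bash
python3 - <<'E'
from h import *
p,d,i,T,s=wrist('w8');print(s['t'],s['eef_pos'],s['opening'])
for o in ringfind('v_cutter',(.461,-.3075),p,d,i,T):print(*o)
ti=cam('top');p,d=r.camera('top');W=cloud(d,ti,ti['T']);rr=np.hypot(W[...,0]-.5255,W[...,1]-.21)
k=(rr<.018)&(rr>.012);print(np.percentile(W[k][:,2],[10,50,90]))
c=project(ti,ti['T'],(.525,.21,.05)).astype(int);cv2.imwrite('pics/t8.png',cv2.resize(cv2.cvtColor(p,cv2.COLOR_RGB2BGR)[c[1]-35:c[1]+35,c[0]-35:c[0]+35],None,fx=7,fy=7,interpolation=cv2.INTER_CUBIC))
E
```

```text
20.85 [ 0.53902542 -0.30826269  0.22715898] 0.06819148287813151
v_cutter 0.83 [322.8  95. ] [60.7 64.7] [ 0.4607 -0.3076  0.0098]
depth 2605 0.0146 [ 0.4613 -0.3076] 0.031 [ 0.4607 -0.3074]
[0.04615718 0.04856252 0.05078162]
```

View pics/t8.png

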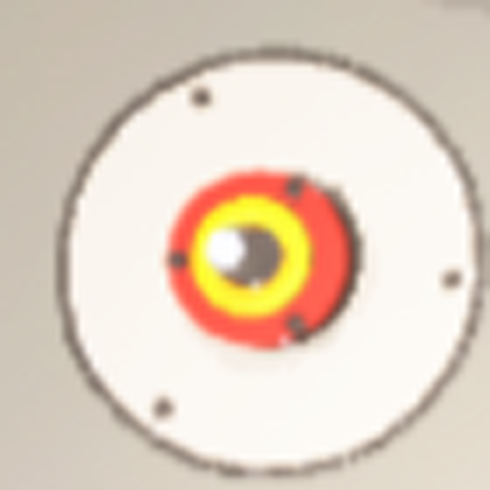

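The brass ring lies concentric on the red cutter (crop centre (250,255)). Next is blue.

>>> send_rows(motion=[7.8, 0.1, 10, 0, 7.8, 0.1, 14, 0, 7.8, 0.1, 17, 0, 7.8, 0.1, 19, 0, 7.8, 0.1, 20.5, 0, 7.8, 0.1, 21.8, 0, 7.8, 0.1, 22.6, 0, 7.8, 0.1, 22.9, 0, 7.8, 0.1, 22.9, 0, 7.8, 0.1, 22.9, 0])

```text
t: 22.0
eef_pos: [0.4619, -0.3091, -0.0003]
orientation: [[-1.0, -0.0, 0.001], [-0.0, 1.0, -0.001], [-0.001, -0.001, -1.0]]
ft_force: [0.1, -0.3, 0.3]
opening: 0.0686
gripper_force: 0.0
```

>>> send_rows(motion=[0, 0, 0, 0, 0, 0, 0, 0, 0, 0, 0, 0, 0, 0, 0, 0], hand=0.1, newtons=40)

```text
t: 22.4
eef_pos: [0.4618, -0.309, 0.0001]
orientation: [[-1.0, -0.0, 0.002], [-0.0, 1.0, -0.001], [-0.002, -0.001, -1.0]]
ft_force: [-1.8, 2.4, 8.7]
opening: 0.0579
gripper_force: 41.2
```

>>> send_rows(motion=[0, 0, -2, 0, 0, 0, -5, 0, 0, 0, -9, 0, 0, 0, -13, 0, 0, 0, -16, 0, 0, 0, -17, 0, 0, 0, -17, 0, 0, 0, -17, 0])

```text
t: 23.2
eef_pos: [0.4605, -0.308, 0.1667]
orientation: [[-1.0, -0.0, -0.001], [-0.0, 1.0, 0.001], [0.001, 0.001, -1.0]]
ft_force: [-0.5, 0.5, -1.0]
opening: 0.0575
gripper_force: 43.7
```

```bash
python3 - <<'E'
from h import *
p,d,i,T,s=wrist('w9');h=held('w9',.03);print(s['t'],s['eef_pos'],s['opening'],s['gripper_force'],h)
g=cv2.cvtColor(p,cv2.COLOR_RGB2HSV);m=cv2.inRange(g,(105,120,40),(130,255,255));m[:,:230]=0;m[:,410:]=0;m[:190]=0
for c in cv2.findContours(m,cv2.RETR_CCOMP,cv2.CHAIN_APPROX_NONE)[0]:
    if len(c)>100:
        e=cv2.fitEllipse(c);print(np.round(e[0],1),np.round(e[1],1),onplane(i,T,*e[0],h[1]+s['eef_pos'][2])-np.r_[s['eef_pos'][:2],0])
E
```

```text
23.2 [ 0.46051827 -0.30801431  0.16665459] 0.05752440196618327 43.7270993180573 (array([-0.00039387, -0.00039539]), np.float64(0.01436609146897394), np.float64(0.0003834715020449499))
[321.7 287.7] [34.6 45.1] [ 0.00095529 -0.00037542  0.18102068]
[321.8 277.2] [127.2 135.8] [-0.00406573 -0.00031616  0.18102068]
[321.7 283.8] [70.6 79.3] [-0.00090227 -0.00034707  0.18102068]
```

View pics/w9.png

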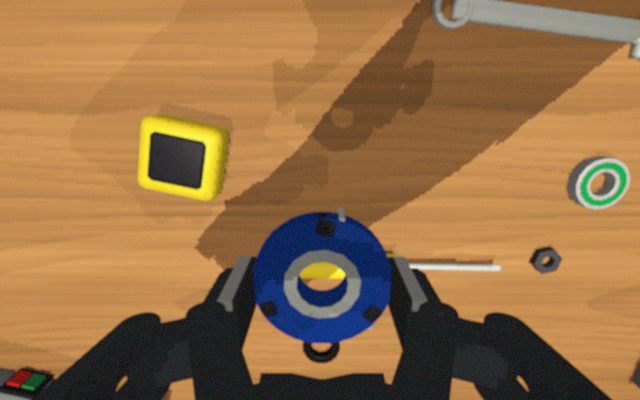

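Blue is held level, hub at (322,284). Carrying it to the spindle.

>>> send_rows(motion=[-6.5, 51.8, 0, 0, -6.5, 51.8, 0, 0, -6.5, 51.8, 0, 0, -6.5, 51.8, 0, 0, -6.5, 51.8, 0, 0, -6.5, 51.8, 0, 0, -6.5, 51.8, 0, 0, -6.5, 51.8, 0, 0, -6.5, 51.8, 0, 0, -6.5, 51.8, 0, 0, -6.5, 51.8, 0, 0, -6.5, 51.8, 0, 0, -6.5, 51.8, 1, 0, -6.5, 51.8, 3, 0, -6.5, 51.8, 5, 0, -6.5, 51.8, 6.3, 0, -6.5, 51.8, 6.3, 0, -6.5, 51.8, 6.3, 0])

```text
t: 25.05
eef_pos: [0.5257, 0.209, 0.1053]
orientation: [[-1.0, 0.001, -0.0], [0.001, 1.0, -0.0], [0.0, -0.0, -1.0]]
ft_force: [0.3, -0.6, -1.3]
opening: 0.0579
gripper_force: 43.8
```

>>> send_rows(motion=[0, 0.05, 0.8, 0, 0, 0.05, 1.6, 0, 0, 0.05, 2.2, 0, 0, 0.05, 2.7, 0, 0, 0.05, 3.1, 0, 0, 0.05, 3.1, 0])

```text
t: 25.65
eef_pos: [0.5254, 0.21, 0.0736]
orientation: [[-1.0, -0.0, -0.001], [-0.0, 1.0, -0.0], [0.001, -0.0, -1.0]]
ft_force: [-0.6, -0.6, -2.2]
opening: 0.0574
gripper_force: 43.8
```

>>> send_rows(motion=[0, 0, 0.5, 0, 0, 0, 1, 0, 0, 0, 1.5, 0, 0, 0, 2, 0, 0, 0, 2.2, 0, 0, 0, 2.2, 0])

```text
t: 26.25
eef_pos: [0.5255, 0.21, 0.0518]
orientation: [[-1.0, -0.0, -0.001], [-0.0, 1.0, -0.0], [0.001, -0.0, -1.0]]
ft_force: [0.3, -0.4, -1.8]
opening: 0.0578
gripper_force: 43.8
```

>>> send_rows(motion=[0, 0, 0.12, 0, 0, 0, 0.12, 0, 0, 0, 0.12, 0])

```text
t: 26.55
eef_pos: [0.5259, 0.2101, 0.0513]
orientation: [[-1.0, -0.0, 0.0], [-0.0, 1.0, 0.0], [-0.0, 0.0, -1.0]]
ft_force: [0.5, 0.3, -2.0]
opening: 0.0576
gripper_force: 43.8
```

>>> send_rows(motion=[0, 0, 0, 0, 0, 0, 0, 0, 0, 0, 0, 0, 0, 0, 0, 0], hand=-0.6)

```text
t: 26.95
eef_pos: [0.526, 0.2101, 0.0513]
orientation: [[-1.0, -0.0, 0.0], [-0.0, 1.0, 0.0], [-0.0, 0.0, -1.0]]
ft_force: [0.3, 0.1, 0.7]
opening: 0.0684
gripper_force: 0.0
```

>>> send_rows(motion=[0, 0, -2, 0, 0, 0, -5, 0, 0, 0, -9, 0, 0, 0, -13, 0, 0, 0, -16, 0, -17.4, -38.8, -16, 0, -17.4, -38.8, -16, 0, -17.4, -38.8, -16, 0, -17.4, -38.8, -16, 0, -17.4, -38.8, -16, 0, -17.4, -38.8, -16, 0, -17.4, -38.8, -16, 0, -17.4, -38.8, -16, 0, -17.4, -38.8, -16, 0, -17.4, -38.8, -16, 0, -17.4, -38.8, -16, 0, -17.4, -38.8, -16, 0, -17.4, -38.8, -16, 0], hand=-0.2)

```text
t: 28.75
eef_pos: [0.6999, -0.1766, 0.2116]
orientation: [[-1.0, -0.002, 0.0], [-0.002, 1.0, 0.0], [-0.0, 0.0, -1.0]]
ft_force: [-0.0, 0.3, 0.0]
opening: 0.0512
gripper_force: 0.0
```

```bash
python3 - <<'E'
from h import *
p,d,i,T,s=wrist('w10');print(s['t'],s['eef_pos'],s['opening'])
for o in ringfind('top_collar',(.639,-.178),p,d,i,T):print(*o)
ti=cam('top');p,d=r.camera('top');W=cloud(d,ti,ti['T']);rr=np.hypot(W[...,0]-.5255,W[...,1]-.21)
k=(rr<.026)&(rr>.014);P=W[k];print(np.percentile(P[:,2],[10,50,90]),np.linalg.lstsq(np.c_[P[:,:2],np.ones(len(P))],P[:,2],rcond=None)[0])
E
```

```text
28.75 [ 0.69986668 -0.17657507  0.21161474] 0.05115745908668035
top_collar 0.6 [320.8 114. ] [39.6 40.6] [ 0.6395 -0.1781  0.007 ]
depth 790 0.0103 [ 0.6398 -0.1785] 0.0189 [ 0.6395 -0.1784]
[0.06074432 0.06297087 0.06526684] [-4.15600806e-05  1.81322307e-03  6.27044989e-02]
```

>>> send_rows(motion=[6, -0.1, 10, 0, 6, -0.1, 14, 0, 6, -0.1, 17, 0, 6, -0.1, 19, 0, 6, -0.1, 20.2, 0, 6, -0.1, 20.8, 0, 6, -0.1, 21.1, 0, 6, -0.1, 21.1, 0, 6, -0.1, 21.1, 0])

```text
t: 29.8
eef_pos: [0.6413, -0.1794, 0.0021]
orientation: [[-1.0, -0.0, 0.003], [-0.0, 1.0, -0.001], [-0.003, -0.001, -1.0]]
ft_force: [-0.2, -0.0, 0.6]
opening: 0.051
gripper_force: 0.0
```

>>> send_rows(motion=[0, 0, 0, 0, 0, 0, 0, 0, 0, 0, 0, 0, 0, 0, 0, 0], hand=0.4, newtons=30)

```text
t: 30.2
eef_pos: [0.6411, -0.1793, 0.002]
orientation: [[-1.0, -0.0, 0.002], [-0.0, 1.0, -0.001], [-0.002, -0.001, -1.0]]
ft_force: [-0.6, 0.9, 6.0]
opening: 0.0356
gripper_force: 29.4
```

>>> send_rows(motion=[0, 0, -1, 0, 0, 0, -4, 0, 0, 0, -8, 0, 0, 0, -12, 0, 0, 0, -15, 0, 0, 0, -15, 0, 0, 0, -15, 0])

```text
t: 30.9
eef_pos: [0.6405, -0.1792, 0.1515]
orientation: [[-1.0, -0.0, 0.002], [-0.0, 1.0, -0.001], [-0.002, -0.001, -1.0]]
ft_force: [0.9, 0.2, -0.6]
opening: 0.0357
gripper_force: 30.1
```

```bash
python3 - <<'E'
from h import *
p,d,i,T,s=wrist('w11');h=held('w11',.019);print(s['t'],s['eef_pos'],s['opening'],s['gripper_force'],h)
cv2.imwrite('pics/w11c.png',cv2.resize(cv2.cvtColor(p,cv2.COLOR_RGB2BGR)[200:350,220:420],None,fx=3,fy=3))
E
```

```text
30.9 [ 0.64052202 -0.17918492  0.15152291] 0.035746836405118616 30.090431068092585 (array([-0.00159926, -0.00053611]), np.float64(0.008163671967090058), np.float64(0.0006565716909924118))
```

View pics/w11c.png

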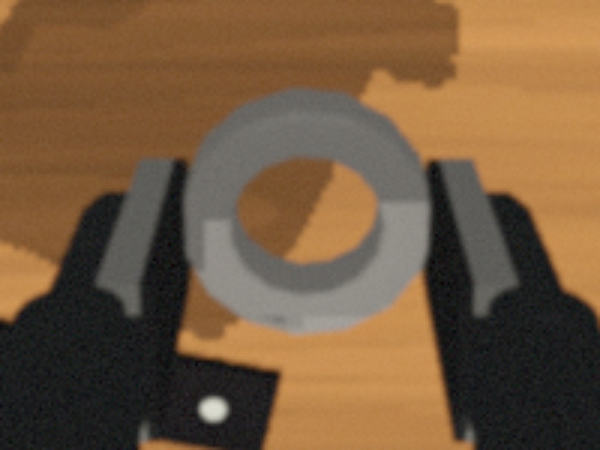

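Silver is held level, bore at crop (308,210). Carrying it to the spindle.

>>> send_rows(motion=[11.4, 38.9, 0, 0, 11.4, 38.9, 0, 0, 11.4, 38.9, 0, 0, 11.4, 38.9, 0, 0, 11.4, 38.9, 0, 0, 11.4, 38.9, 0, 0, 11.4, 38.9, 0, 0, 11.4, 38.9, 0, 0, 11.4, 38.9, 0, 0, 11.4, 38.9, 0, 0, 11.4, 38.9, 0, 0, 11.4, 38.9, 2, 0, 11.4, 38.9, 4, 0, 11.4, 38.9, 4.6, 0, 11.4, 38.9, 4.6, 0, 11.4, 38.9, 4.6, 0])

```text
t: 32.55
eef_pos: [0.5264, 0.2094, 0.1048]
orientation: [[-1.0, 0.001, 0.001], [0.001, 1.0, 0.0], [-0.001, 0.0, -1.0]]
ft_force: [0.6, -0.3, -0.2]
opening: 0.0353
gripper_force: 30.2
```

Now down to TCP 0.081, then on to 0.0685.

>>> send_rows(motion=[0, 0.05, 0.8, 0, 0, 0.05, 1.4, 0, 0, 0.05, 1.9, 0, 0, 0.05, 2.3, 0, 0, 0.05, 2.4, 0, 0, 0.05, 2.4, 0])

```text
t: 33.15
eef_pos: [0.5257, 0.2106, 0.0799]
orientation: [[-1.0, -0.0, -0.0], [-0.0, 1.0, 0.0], [0.0, 0.0, -1.0]]
ft_force: [1.0, 1.1, -0.3]
opening: 0.0354
gripper_force: 30.2
```

>>> send_rows(motion=[0, 0, 0.4, 0, 0, 0, 0.8, 0, 0, 0, 1.1, 0, 0, 0, 1.3, 0, 0, 0, 1.3, 0])

```text
t: 33.65
eef_pos: [0.5256, 0.2105, 0.0667]
orientation: [[-1.0, -0.0, -0.001], [-0.0, 1.0, -0.0], [0.001, -0.0, -1.0]]
ft_force: [0.1, 0.4, 0.4]
opening: 0.0358
gripper_force: 30.2
```

>>> send_rows(motion=[0, 0, 0, 0, 0, 0, 0, 0, 0, 0, 0, 0, 0, 0, 0, 0], hand=-0.2)

```text
t: 34.05
eef_pos: [0.5259, 0.2106, 0.0673]
orientation: [[-1.0, -0.0, 0.0], [-0.0, 1.0, 0.0], [-0.0, 0.0, -1.0]]
ft_force: [-0.3, -0.2, 0.3]
opening: 0.0511
gripper_force: 0.0
```

>>> send_rows(motion=[0, 0, -2, 0, 0, 0, -5, 0, 0, 0, -9, 0, 0, 0, -13, 0, 0, 0, -16, 0, -8, 0, -16, 0, -8, 0, -16, 0, -8, 0, -16, 0, -8, 0, -16, 0])

```text
t: 34.95
eef_pos: [0.6058, 0.2104, 0.2263]
orientation: [[-1.0, 0.0, -0.001], [0.0, 1.0, -0.0], [0.001, -0.0, -1.0]]
ft_force: [0.1, 0.2, -0.4]
opening: 0.0514
gripper_force: 0.0
```

```bash
python3 - <<'E'
from h import *
p,d,i,T,s=wrist('w12');print(s['t'],s['eef_pos'])
W=cloud(d,i,T);rr=np.hypot(W[...,0]-.5252,W[...,1]-.2097)
for a,b in [(.0125,.018),(.021,.028)]:
    k=(rr<b)&(rr>a);P=W[k];print(np.percentile(P[:,2],[10,50,90]),np.linalg.lstsq(np.c_[P[:,:2],np.ones(len(P))],P[:,2],rcond=None)[0])
cv2.imwrite('pics/w12c.png',cv2.resize(cv2.cvtColor(p,cv2.COLOR_RGB2BGR)[20:170,240:410],None,fx=3.5,fy=3.5))
E
```

```text
34.95 [0.60578986 0.2104441  0.22634448]
[0.07342869 0.07444375 0.07536447] [-0.00738085 -0.00298453  0.07891909]
[0.06357238 0.06453707 0.06553257] [ 0.00101097 -0.00057     0.06412305]
```

View pics/w12c.png

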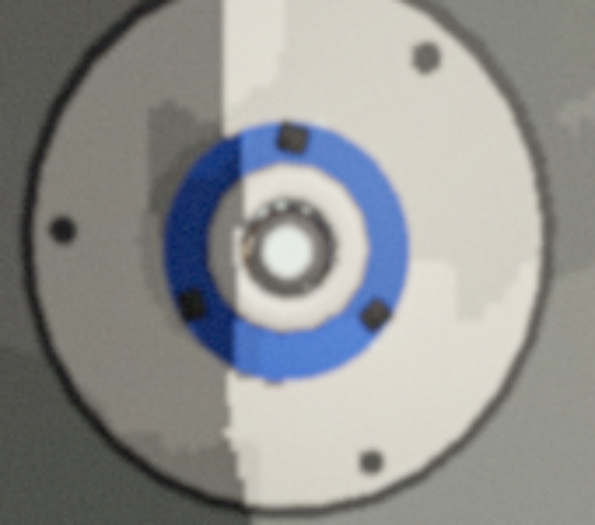

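The collar top is at 74.4 mm (true 74) and the blue top at 64.5 mm (true 64). Both are level and concentric about crop (288,248). Handing in.

```bash
python3 -c "
from plant import r
print(r.finish_job())"
```

```text
the job is handed in; nothing more can be done
None
```

The job is handed in at about 35 s: red cutter, brass spacer, blue V cutter and silver collar are stacked on the spindle in that order, top two measured level and within 0.5 mm of height in the last check; no verdict was returned.

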